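Dial the two thumbwheels of a key box to its combination

ROBOT

A 6-joint arm with a two-finger parallel gripper is mounted at the origin on a cart in front of the work surface, level with it; the furniture and walls round the work are solid. World frame = base frame: x ahead of the robot, y to its left, z up, the work surface at z = 0. Lengths are in m, angles in rad, forces in N, time in s.
With the tool pointing down it reaches from about 0.35 to 0.8 m from the base axis. Payload 7.3 kg.
Tool frame: the origin (TCP) lies between the finger pads; the fingertips stand 25 mm ahead of it and the grasp point (between the pads) lies 6 mm ahead of it (r.tip_extent is the distance from the TCP to the fingertips, in m); z points along the fingers, y is the direction in which the jaws open and shut (so a half turn about z gives the same grasp; the last joint's range is limited). The gripper opens to 85 mm and grips with 20 to 120 N. Pads are 22 mm wide; open, the fingers measure 114 mm over their backs; the gripper's body (76 mm by 85 mm) begins 54 mm behind the grasp point. The pads swing forward as they close: fully open they stand 13 mm farther back than shut.
Start: joints at [1.106, 0.342, 1.524, -0, 1.275, -0.146], TCP at [0.165, 0.499, 0.256] pointing down, gripper open.
Joint ranges: [-2.53, 2.53], [-0.77, 2.02], [0.04, 2.7], [-1, 4.14], [0.28, 2.66], [-3.11, 3.11]. Speed limits (rad/s): [2.57, 2.57, 3.14, 3.14, 3.14, 3.14].

INTERFACE

Orientations are given as a unit quaternion [x, y, z, w].
In Python, from workcell import r, command_gripper, optics gives the robot as it stands. The module is installed in compiled form; this text tells all that it offers. Calls block until the motion is done:
- r.reach(position, orientation): joint-space move of the TCP to a pose.
- r.move_straight(position, orientation=None, speed=0.15, max_force=None): straight line of the TCP; orientation=None keeps the orientation; speed is the mean speed in m/s. With max_force (N) it stops when the force on the tool has changed by that much, and returns True; else False.
- r.movej(angles): joint-space move.
- command_gripper(opening, force=None): finger opening in m; force is the grip in N (None keeps the last); returns when the fingers have stopped.
- r.hold(seconds).
- r.solve_ik(position, orientation): joint angles nearest the present ones, or None.
- r.read_state(): the state.
- optics.get_image(name): name is "scene" or "top" or "wrist"; returns (picture, depth): 420x560x3 uint8, red, green, blue; 420x560 float32, m along the optical axis (not along the pixel's ray), 0 where there is no reading.
- optics.camera_model(name): a dict with "K" (3x3 intrinsics, pixels), "R" (3x3) and "t" (3): a world point X has camera coordinates R X + t; the wrist camera has in their place "tool_from_camera" (4x4, takes a point from camera to tool coordinates, whose origin is the TCP and whose axes are the flange's). Camera axes: x right, y down, z forward; pixel columns grow to the right and rows downward; lengths in m; the calibration is good to about 2 mm. A picture is of the moment at which its call begins: read the wrist's pose just before it. camera_model takes no time and is no camera call.
A pose or a line that the arm cannot do raises r.PlanningError and nothing moves.
- r.finish_job(): hands the job in, once; it reports no verdict.
The state is a dict: "time_s": time; "joint_positions": joint angles; "dq": joint speeds; "tau": joint torques, N m; "eef_pos": TCP position; "eef_rot": TCP orientation; "contact_force": force on the tool from outside, world axes, zero at the start; "torque": the same for the moment, N m; "grip_width": finger opening in m.
Only numpy, scipy, OpenCV 4.12 (cv2) and the standard library are available. Lean on these libraries where they do the work, as an engineer would, in place of code of your own. Each camera call takes 0.05 s, during which the arm holds its last target.

TASK

The grey key box on the desk has two thumbwheels in its lid. With a fingertip, flick the edge of each wheel over, away from you, click by click, until the left wheel shows its red field between its two white pointers and the right wheel its blue field between its pointers; stop there and do not run a wheel on past its field. Touch the wheels gently, do not shove or lift the box, and leave the other things on the desk where they are.

Things in the scene. Friction and masses are not known exactly. Their poses are not given: they have to be found in the camera images.
- key_box: Loose heavy key box (2 to 3.3 kg), grey with dark lid, 130 (x) x 200 (y) mm, lid top 58 mm up. Origin: centre of underside. x: level, away from the robot to the hinge side; y: along its long side to the left; yaw varies up to 0.3 rad. Two black ribbed thumbwheels stand half out of the lid at y = +45 (left) and -45 mm (right), on a level axle along y at x = 0, z = 58 mm.
- left_wheel (a joint): Left wheel's angle (rad): 0 = red field at the pointers, grows as the wheel's top goes in the box's +x (away from the robot). One click = 0.785, eight a turn, no end stop. Starts at rest 1, 2 or 3 clicks below 0. Fields that come to the pointers at 0, +1, +2.. clicks: red, white, blue, white, yellow, white, green, white.
- right_wheel (a joint): Right wheel's angle (rad): 0 = blue field at the pointers, grows as the wheel's top goes in the box's +x (away from the robot). One click = 0.785, eight a turn, no end stop. Starts at rest 1, 2 or 3 clicks below 0. Fields that come to the pointers at 0, +1, +2.. clicks: blue, white, yellow, white, green, white, red, white.
- left_wheel_top (a point): Point of the box over the left axle at rib-top height, (0, 45, 108) mm in its frame; in every click position one rib stands exactly here. Wheel: 28 mm wide, drum radius 37 mm, eight straight ribs 6 mm thick, 45 degrees apart, tops at radius 50 mm. A tip on the robot's side of this rib, 7 to 11 mm below its top, drawn level along +x to 30 mm past the axle, takes it one click and slips free.
- right_wheel_top (a point): The same point over the right wheel, (0, -45, 108) mm in the box's frame; the wheels are alike. A sprung detent holds each click: some 3 to 6 N at the rib carries it over. Turned 28 degrees or more it snaps on to the next by itself, turned less than half a click it springs back; damped, it does not spin on. Lift the finger clear before going back for the next flick.
- mouse: Black computer mouse, 108 x 60 x 36 mm, to the right of the key box; a bystander. Origin: centre of its underside.
- glue_stick: Upright glue stick, white and red, 26 mm across, 90 mm tall, loose, just left of the key box; a bystander. Origin: centre of its underside.
- eraser: Blue and white eraser, 46 x 22 x 13 mm, loose, just right of the key box; a bystander. Origin: centre of its underside.
- alarm_clock: Black twin-bell alarm clock, 143 mm tall, loose, behind the key box; a bystander. Origin: centre of its underside.
- left_pointers (a point): Midway between the left wheel's two pointers: small white posts 18 mm to each side of the wheel's middle, tops 90 mm above the desk. The field read is the 24 mm wide one between them, directly on the robot's side of the top rib, tilted 22 degrees to the robot; the fields that come next lie below it on the robot's side.
- right_pointers (a point): The same for the right wheel: midway between its two pointers, at (-14, -45, 90) mm in the box's frame; the left one is at (-14, 45, 90) mm.
Not all that is in view belongs to the job. There is more than one size of the key_box; the job needs the larger.

How it is judged:
At the end, for the whole second after the job is handed in: The left wheel rests with its red field and the right wheel with its blue field at the pointers (each within 0.15 rad of 0), and the key box stands flat within 20 mm of where it stood (value of joint left_wheel between -0.15 and 0.15 rad and value of joint right_wheel between -0.15 and 0.15 rad and angle between key_box's own z axis and vertical below 0.05 rad and distance of key_box from where it was at the start of the episode below 0.02 m); the robot touches nothing.
It fails at once if a wheel is run past its field by more than half a click, or rolled back to four clicks short (value of joint any of left_wheel, right_wheel above 0.4 rad or value of joint any of left_wheel, right_wheel below -2.95 rad).
It fails at once if the key box is shoved more than 20 mm (distance of key_box from where it was at the start of the episode above 0.02 m).
It fails at once if the key box is lifted or tipped (height (world z) of key_box above 0.008 m or angle between key_box's own z axis and vertical above 0.08 rad).
It fails at once if the fingers press on the box or its wheels with more than 25 N (contact force between the fingers and key_box above 25 N).
It fails at once if the mouse, glue stick, eraser or alarm clock is moved more than 20 mm (distance of any of mouse, glue_stick, eraser, alarm_clock from where it was at the start of the episode above 0.02 m).
It also fails if it takes over 64 s, if anything falls off the work surface, if the arm or the gripper's body presses on something with over 40 N, if the wrist force passes 120 N, or if a joint passes its speed limit or range.

## Working session

There is one attempt and no reset: what is moved stays moved. The work goes in short steps, each a Python script; the robot and the scene stay as the last script left them, time stands still between calls to the robot, and variables do not carry over. Pictures are saved under pics/ and viewed, and the job is handed in when it is done.

```bash
mkdir -p pics; cat > h.py <<'E'
import numpy as np, cv2
from workcell import r, command_gripper, optics
def snap(n,f):
    im,d=optics.get_image(n); cv2.imwrite(f'pics/{f}.png',im[:,:,::-1]); np.savez(f'pics/{f}.npz',im=im,d=d); return im,d
def w(n,u,v,d):
    m=optics.camera_model(n);c=np.linalg.inv(m['K'])@np.array([u,v,1.])*d
    return m['R'].T@(c-m['t'])
def ray(n,u,v,z):
    m=optics.camera_model(n);o=-m['R'].T@m['t'];k=m['R'].T@np.linalg.inv(m['K'])@np.array([u,v,1.])
    return o+k*(z-o[2])/k[2]
E
python3 - <<'E'
from h import *
for n in('scene','top'):
    snap(n,n+'0'); m=optics.camera_model(n); print(n,-m['R'].T@m['t'],m['R'][2])
s=r.read_state();print(s['time_s'],s['eef_rot'],r.tip_extent,s['contact_force'])
E
```

```text
scene [ 0.22327547 -0.6921048   1.05398831] [ 0.36616181  0.51241773 -0.77675839]
top [ 2.86889068e-01 -3.40426817e-04  1.37346962e+00] [ 0.28190166 -0.0357448  -0.95877722]
0.1 [ 1.58712495e-01  9.87324603e-01 -6.60447997e-04 -1.91104396e-04] 0.025 [0.07104228 0.02193024 0.40461601]
```

View pics/scene0.png

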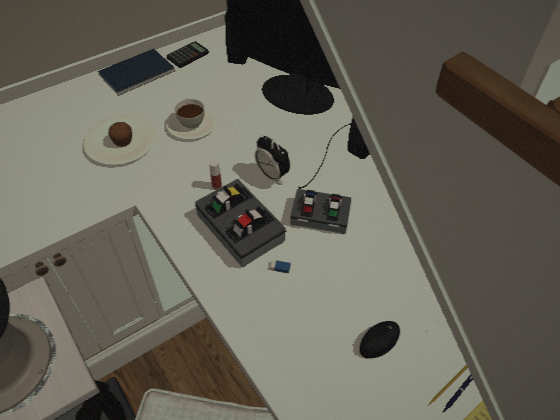

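View pics/top0.png

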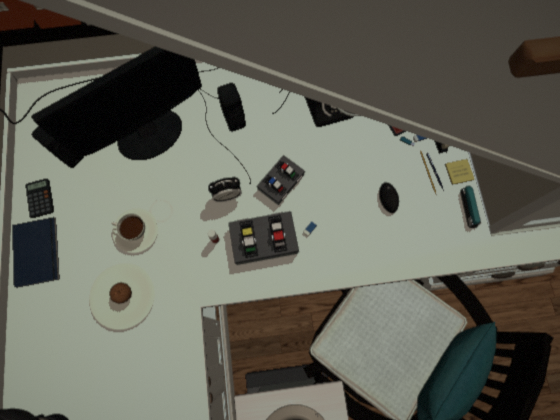

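Two boxes are in view. The larger is at top (263,238) / scene (240,222), and the smaller at top (282,178) / scene (321,210). The larger one fits: the glue stick stands just left of it, the eraser just right and the clock behind. I'll enlarge it to confirm and measure.

```bash
python3 - <<'E'
from h import *
a=np.load('pics/top0.npz');b=np.load('pics/scene0.npz')
A=cv2.resize(a['im'][195:275,200:325],None,fx=6,fy=6,interpolation=2)[:, :, ::-1]
cv2.imwrite('pics/topc.png',A)
B=cv2.resize(b['im'][165:270,180:300],None,fx=5.6,fy=5.6,interpolation=2)[:,:,::-1]
cv2.imwrite('pics/scenec.png',B)
# lid by depth height in top view
im,d=a['im'],a['d']
m=optics.camera_model('top')
v,u=np.mgrid[0:420,0:560];P=np.stack([u,v,np.ones_like(u)],-1)@np.linalg.inv(m['K']).T*d[...,None]
W=(P-m['t'])@m['R']
np.save('pics/W.npy',W)
win=np.zeros(d.shape,bool);win[205:270,222:305]=1
mk=(W[...,2]>.045)&(W[...,2]<.07)&win
print(mk.sum(),np.median(W[mk][:,2]))
big=((W[...,2]>.04)&win).astype(np.uint8)
n,l,s,c=cv2.connectedComponentsWithStats(big);i=1+np.argmax(s[1:,4]);print(s[i])
pts=np.argwhere(l==i)[:,::-1]
lid=np.array([ray('top',x,y,.058)[:2] for x,y in pts if W[y,x,2]<.07],np.float32)
print('minrect',cv2.minAreaRect(lid*1000))
hi=W[(l==i)&(W[...,2]>.1)];print(len(hi),hi[:,2].max())
E
```

```text
2211 0.058993797729060965
[ 228  211   72   52 2739]
minrect ((598.171875, 15.93560791015625), (134.7636260986328, 199.40110778808594), 3.2047879695892334)
68 1.3734696213243702
```

View pics/topc.png

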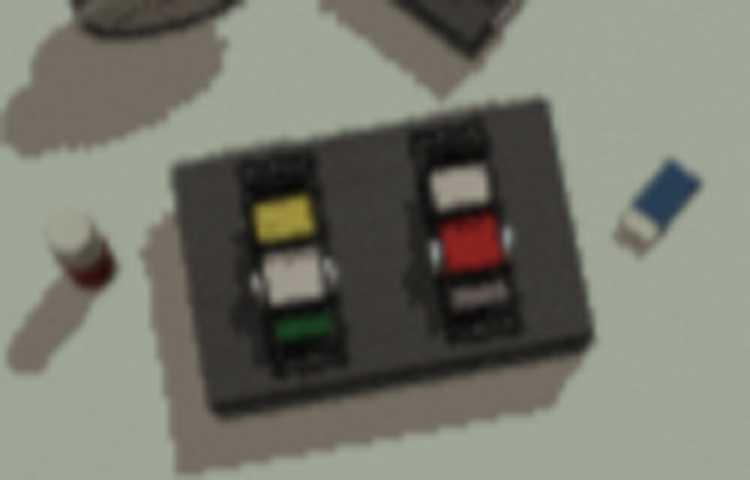

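View pics/scenec.png

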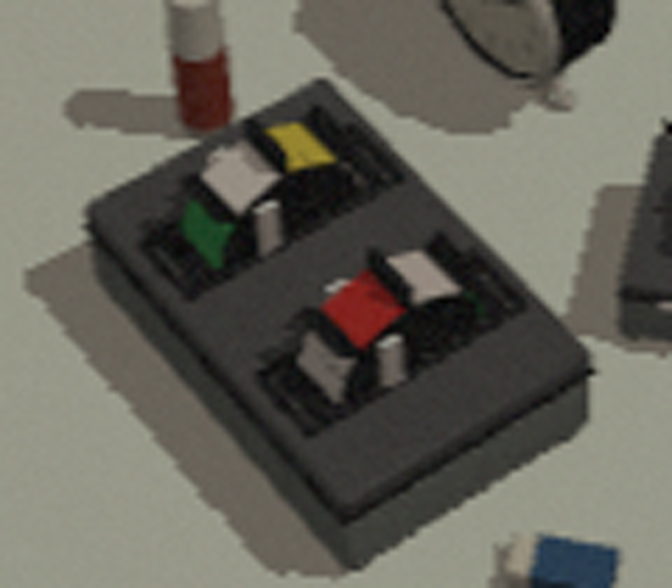

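Crop confirms the larger box, with glue stick, eraser and clock around it. The left wheel shows white between yellow (passed) and green (next), so it is at −3 clicks. The right wheel shows red, so it is at −2 clicks.

```bash
python3 - <<'E'
from h import *
T=lambda x,y,z:ray('top',x/6+200-.42,y/6+195-.42,z)
S=lambda x,y,z:ray('scene',x/5.6+180-.42,y/5.6+165-.42,z)
for n,f,P in(('top',T,[(260,282),(331,274),(436,246),(508,240)]),('scene',S,[(268,206),(338,285),(392,343)])):
    for p in P: print(n,'ptr',f(*p,.09)[:2].round(4))
for n,f,C in(('top',T,[(175,165),(547,100),(592,338),(215,403)]),('scene',S,[(90,208),(322,80),(590,368),(347,512)])):
    Q=np.array([f(*p,.058)[:2] for p in C],np.float32); print(n,Q.round(4).tolist(),Q.mean(0),cv2.minAreaRect(Q*1000))
E
```

```text
top ptr [0.581  0.0768]
top ptr [0.5804 0.0412]
top ptr [ 0.5877 -0.0126]
top ptr [ 0.5861 -0.0488]
scene ptr [0.5863 0.0429]
scene ptr [ 0.5883 -0.0101]
scene ptr [ 0.5906 -0.0483]
top [[0.6556000113487244, 0.11580000072717667], [0.6650999784469604, -0.08009999990463257], [0.5372999906539917, -0.08550000190734863], [0.52920001745224, 0.10779999941587448]] [0.596822   0.01450374] ((596.4774169921875, 14.734130859375), (127.94751739501953, 196.11692810058594), 2.7840023040771484)
scene [[0.5335000157356262, 0.10970000177621841], [0.6570000052452087, 0.11779999732971191], [0.6644999980926514, -0.08449999988079071], [0.5418000221252441, -0.0892999991774559]] [0.5991975  0.01341649] ((599.1170043945312, 14.233879089355469), (123.7729263305664, 202.4231414794922), 2.220407247543335)
```

```bash
cat >> h.py <<'E'
from scipy.spatial.transform import Rotation as Ro
def pose(yaw): 
    c,s=np.cos(yaw),np.sin(yaw); return Ro.from_matrix(np.array([[-c,-s,0],[-s,c,0],[0,0,-1.]])).as_quat()
E
python3 - <<'E'
from h import *
yaw=.048
command_gripper(0.0)
r.reach([.50,.015,.30],pose(yaw))
s=r.read_state();print(s['time_s'],s['eef_pos'],s['eef_rot'],s['grip_width'])
im,d=snap('wrist','wr0');m=optics.camera_model('wrist');print(m['K'],m['tool_from_camera'])
np.savez('pics/wrp.npz',p=s['eef_pos'],q=s['eef_rot'])
E
```

```text
2.9833 [0.49993264 0.01567042 0.29994842] [-2.43996621e-02  9.99702276e-01  1.11118959e-04 -5.47542629e-05] 2.8184697261774946e-05
[[378.3441639    0.         274.39307891]
 [  0.         378.3441639  200.2632323 ]
 [  0.           0.           1.        ]] [[-4.79794547e-04 -9.49826500e-01 -3.12776900e-01  7.97846306e-02]
 [ 9.99999790e-01 -5.91639276e-04  2.62679938e-04 -7.83041615e-04]
 [-4.34551465e-04 -3.12776708e-01  9.49826585e-01 -1.17810705e-01]
 [ 0.00000000e+00  0.00000000e+00  0.00000000e+00  1.00000000e+00]]
```

View pics/wr0.png

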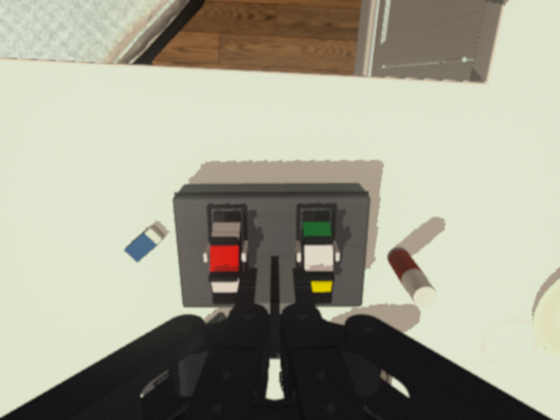

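```bash
python3 - <<'E'
from h import *
a=np.load('pics/wr0.npz');im=a['im'];d=a['d']
c=im[180:320,165:385].astype(float);c=np.clip((c/255)**.5*255,0,255).astype(np.uint8)
cv2.imwrite('pics/wrc.png',cv2.resize(c,None,fx=3.6,fy=3.6,interpolation=2)[:,:,::-1])
for y in(262,275,290,305): print(y,[(x,round(float(d[y,x]),3)) for x in range(240,312,5)])
p=np.load('pics/wrp.npz');m=optics.camera_model('wrist');R=Ro.from_quat(p['q']).as_matrix();M=m['tool_from_camera']
o=R@M[:3,3]+p['p']
def f(u,v,z):
    k=R@M[:3,:3]@np.linalg.inv(m['K'])@np.array([u,v,1.]);return (o+k*(z-o[2])/k[2])[:2].round(4)
for q in[(206,257),(244,257),(299,257),(338,257)]: print('ptr',f(*q,.09))
for q in[(175,195),(367,194),(363,305),(183,306)]: print('lid',f(*q,.058))
E
```

```text
262 [(240, 0.375), (245, 0.397), (250, 0.399), (255, 0.4), (260, 0.147), (265, 0.147), (270, 0.149), (275, 0.147), (280, 0.148), (285, 0.148), (290, 0.148), (295, 0.4), (300, 0.4), (305, 0.36), (310, 0.36)]
275 [(240, 0.146), (245, 0.146), (250, 0.146), (255, 0.146), (260, 0.139), (265, 0.138), (270, 0.138), (275, 0.138), (280, 0.139), (285, 0.139), (290, 0.139), (295, 0.146), (300, 0.147), (305, 0.147), (310, 0.353)]
290 [(240, 0.136), (245, 0.137), (250, 0.136), (255, 0.137), (260, 0.127), (265, 0.128), (270, 0.129), (275, 0.129), (280, 0.128), (285, 0.129), (290, 0.129), (295, 0.137), (300, 0.135), (305, 0.136), (310, 0.136)]
305 [(240, 0.119), (245, 0.119), (250, 0.115), (255, 0.118), (260, 0.119), (265, 0.122), (270, 0.122), (275, 0.121), (280, 0.121), (285, 0.121), (290, 0.119), (295, 0.119), (300, 0.116), (305, 0.119), (310, 0.118)]
ptr [ 0.5884 -0.0464]
ptr [ 0.5867 -0.01  ]
ptr [0.5842 0.0427]
ptr [0.5824 0.0801]
lid [ 0.5378 -0.0823]
lid [0.5276 0.1087]
lid [0.6552 0.1203]
lid [ 0.666  -0.0778]
```

View pics/wrc.png

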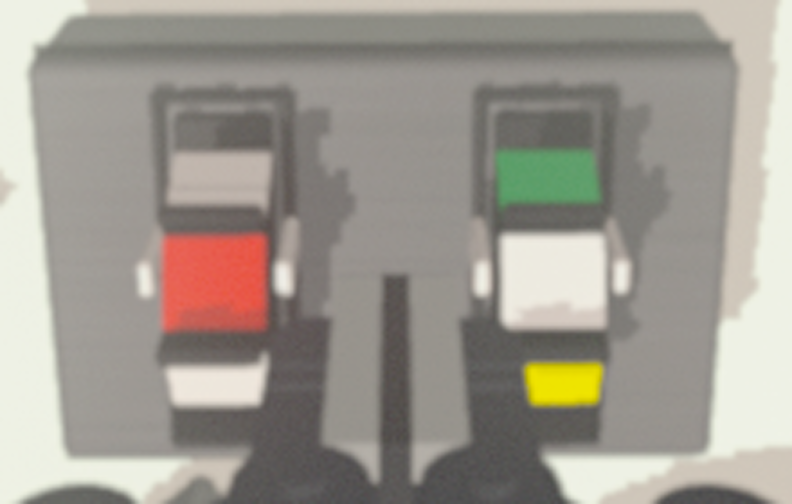

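```bash
python3 - <<'E'
from h import *
d=np.load('pics/wr0.npz')['d'];m=optics.camera_model('wrist');M=m['tool_from_camera']
v,u=np.mgrid[0:420,0:560];P=np.stack([u,v,np.ones_like(u)],-1)@np.linalg.inv(m['K']).T*d[...,None]
T=P@M[:3,:3].T+M[:3,3]
for (x,y) in[(275,258),(262,260),(290,260),(275,275),(275,290),(248,270),(302,270),(248,285),(240,275),(308,275)]: print((x,y),(T[y,x]*1000).round(1))
snap('scene','scene1')
E
```

```text
(275, 258) [10.9 -0.5 17.9]
(262, 260) [10.9 -5.6 16.3]
(290, 260) [10.   5.5 17.9]
(275, 275) [10.7 -0.5  4.7]
(275, 290) [10.2 -0.6 -4.6]
(248, 270) [  6.3 -11.3  16.5]
(302, 270) [ 6.6 10.2 16.1]
(248, 285) [  6.2 -10.5   5.3]
(240, 275) [  6.6 -14.1  12. ]
(308, 275) [ 6.6 12.2 12.1]
```

```bash
python3 - <<'E'
from h import *
a=np.load('pics/wr0.npz');d=a['d'];m=optics.camera_model('wrist');M=np.linalg.inv(m['tool_from_camera'])
print(d[246:264,275].round(3),d[246:264,265].round(3))
for x in(.011,-.011):
  for z in(.015,.019,.025):
    c=M[:3,:3]@[x,0,z]+M[:3,3];q=m['K']@c;print(x,z,q[:2]/q[2],c[2])
im=np.load('pics/scene1.npz')['im'];g=(255*(im/255.)**.5).astype(np.uint8)
cv2.imwrite('pics/s1c.png',cv2.resize(g[120:260,150:310],None,fx=4,fy=4,interpolation=2)[:,:,::-1])
E
```

```text
[0.393 0.394 0.395 0.395 0.395 0.395 0.397 0.395 0.395 0.397 0.154 0.152
 0.15  0.15  0.149 0.149 0.147 0.148] [0.394 0.394 0.397 0.394 0.395 0.396 0.396 0.396 0.397 0.397 0.153 0.153
 0.153 0.152 0.149 0.15  0.147 0.147]
0.011 0.015 [276.33622907 261.22651187] 0.14766156614667164
0.011 0.019 [276.28314478 256.57206122] 0.15146087247545814
0.011 0.025 [276.20833072 250.01233666] 0.15715983196863792
-0.011 0.015 [276.27555239 309.66915559] 0.1545426581438386
-0.011 0.019 [276.22623089 304.05462629] 0.15834196447262514
-0.011 0.025 [276.15653234 296.12046942] 0.1640409239658049
```

View pics/s1c.png

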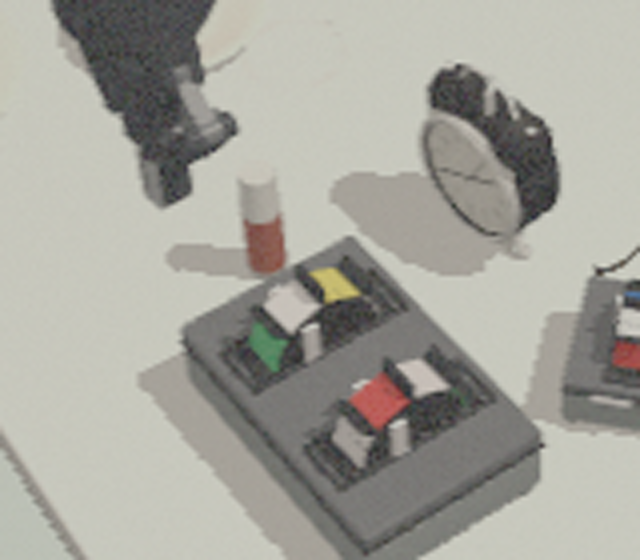

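```bash
python3 - <<'E'
from h import *
print(ray('top',262,290,0),ray('top',262,300,0),ray('top',262,278,0))
print(r.read_state()['time_s'])
yaw=.049
r.reach([.475,.015,.06],pose(yaw))
f0=r.read_state()['contact_force']
print(r.move_straight([.475,.015,.012],speed=.04,max_force=3))
s=r.read_state();print(s['eef_pos'],s['contact_force']-f0,s['time_s'])
r.move_straight([.475,.015,.16],speed=.25);print(r.read_state()['time_s'])
E
```

```text
[0.44117833 0.03973958 0.        ] [0.41087879 0.043356   0.        ] [0.47805543 0.0353381  0.        ]
3.0833
True
[0.474773   0.01501722 0.02505506] [-1.27513632  0.20170287  6.02518118] 4.8833
5.575
```

Desk touch confirms the tip is 25 mm ahead of the TCP. First flick goes on the left wheel.

```bash
cat >> h.py <<'E'
C=np.array([.599,.016]);YAW=.049
def B(x,y,z):
    c,s=np.cos(YAW),np.sin(YAW); return [C[0]+c*x-s*y,C[1]+s*x+c*y,z]
def flick(y,x1=.020):
    q=pose(YAW)
    r.move_straight(B(-.021,y,.145),q,speed=.2)
    a=r.move_straight(B(-.021,y,.124),q,speed=.06,max_force=5)
    if a: print('touch going down',r.read_state()['eef_pos']); r.move_straight(B(-.021,y,.16),q); return False
    f0=r.read_state()['contact_force']
    a=r.move_straight(B(x1,y,.124),q,speed=.06,max_force=14)
    s=r.read_state();print('drag',a,(s['contact_force']-f0).round(1),s['eef_pos'].round(4),s['time_s'])
    r.move_straight(B(x1+.002,y,.150),q,speed=.15)
    return not a
E
python3 - <<'E'
from h import *
r.reach(B(-.03,.045,.16),pose(YAW))
print(flick(.045))
r.move_straight(B(-.09,.045,.16),speed=.25)
snap('scene','s2');snap('top','t2');print(r.read_state()['time_s'])
a=np.load('pics/s2.npz')['im'][165:270,180:300];b=np.load('pics/t2.npz')['im'][195:275,200:325]
b=cv2.resize(b,None,fx=3.2,fy=3.2);a=cv2.resize(a,None,fx=3.2,fy=3.2)
h=max(a.shape[0],b.shape[0]);o=np.zeros((h,a.shape[1]+b.shape[1],3),np.uint8);o[:a.shape[0],:a.shape[1]]=a;o[:b.shape[0],a.shape[1]:]=b
cv2.imwrite('pics/c2.png',o[:,:,::-1])
E
```

```text
drag False [ 0.3 -0.2 -0.2] [0.6166 0.0619 0.124 ] 7.65
True
8.675
```

View pics/c2.png

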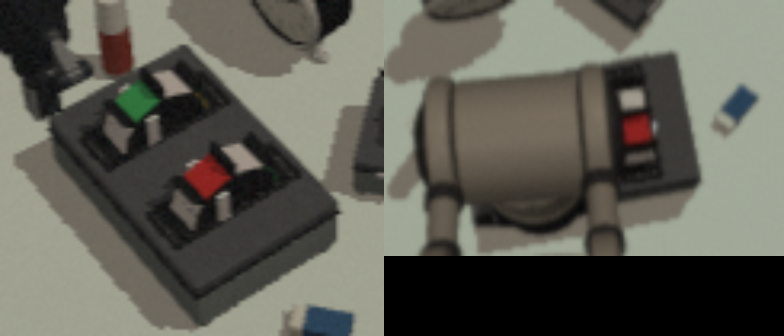

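The left wheel moved exactly one click: green is now at its pointers, so two remain. Box unmoved. I'll repeat, checking after every click.

```bash
cat > step.py <<'E'
from h import *
import sys
y=float(sys.argv[1]);n=sys.argv[2]
r.move_straight(B(-.03,y,.16),pose(YAW),speed=.2)
print(flick(y))
r.move_straight(B(-.09,y,.16),speed=.25)
im,_=snap('scene',n);print(r.read_state()['time_s'])
cv2.imwrite(f'pics/{n}c.png',cv2.resize(im[165:270,180:300],None,fx=4,fy=4)[:,:,::-1])
E
python3 step.py .045 s3
```

```text
drag False [ 0.4 -0.2  0.9] [0.6166 0.0619 0.124 ] 10.7083
True
11.6833
```

View pics/s3c.png

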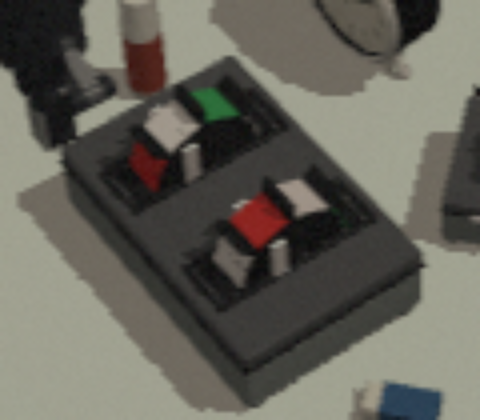

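White is at the left pointers (around pixel 172,125), with red next below it. One more left click.

```bash
python3 step.py .045 s4
```

```text
drag False [-0.4  0.2  0.1] [0.6166 0.0619 0.124 ] 13.7167
True
14.6917
```

View pics/s4c.png

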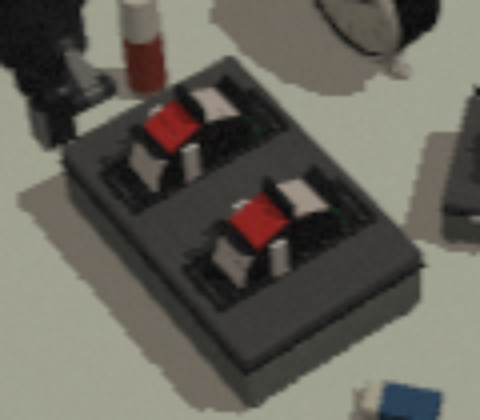

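Left wheel shows red at its pointers (172,127): done. Now the right wheel, which needs two clicks.

```bash
python3 - <<'E'
from h import *
r.move_straight(B(-.09,-.045,.16),pose(YAW),speed=.2)
E
python3 step.py -.045 s5
```

```text
drag False [-0.1 -0.8  0.2] [ 0.621  -0.0279  0.124 ] 17.325
True
18.3
```

View pics/s5c.png

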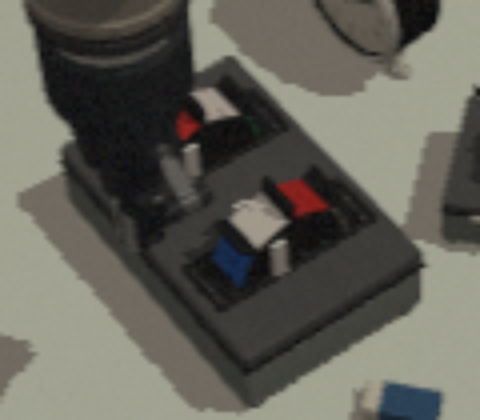

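White is at the right pointers with blue next. One last click, then clear away and check.

```bash
python3 step.py -.045 s6; python3 - <<'E'
from h import *
r.move_straight(B(-.1,0,.28),speed=.25)
r.reach([.3,.35,.28],pose(YAW))
a,_=snap('scene','s7');b,_=snap('top','t7');print(r.read_state()['time_s'])
a0=np.load('pics/scene0.npz')['im'];b0=np.load('pics/top0.npz')['im']
o=np.hstack([cv2.resize(a[165:270,180:300],(400,350)),cv2.resize(b[165:285,190:327],(400,350))])
cv2.imwrite('pics/c7.png',o[:,:,::-1])
for n,p,q,(y0,y1,x0,x1) in(('scene',a,a0,(130,370,190,410)),('top',b,b0,(165,275,200,405))):
    D=np.abs(p.astype(int)-q).max(2)>45;D2=D[y0:y1,x0:x1];ys,xs=np.nonzero(D2)
    print(n,D2.sum(),(xs.min()+x0,xs.max()+x0,ys.min()+y0,ys.max()+y0) if len(xs) else '')
E
```

```text
drag False [-0.6 -0.7 -0.6] [ 0.621  -0.0279  0.124 ] 20.3333
True
21.3083
23.5333
scene 311 (np.int64(213), np.int64(251), np.int64(187), np.int64(226))
top 236 (np.int64(243), np.int64(283), np.int64(228), np.int64(251))
```

View pics/c7.png

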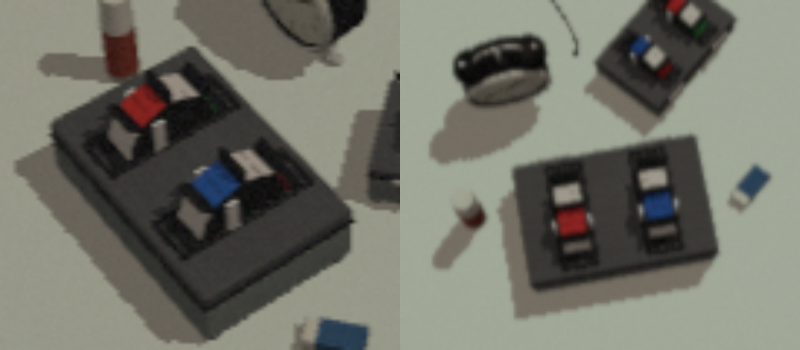

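Red sits at the left pointers and blue at the right. The only image changes are on the wheels themselves.

```bash
python3 -c "
from h import *
r.finish_job()"
```

```text
the job is handed in; nothing more can be done
```

The job is handed in: the left wheel shows red between its pointers and the right wheel shows blue. I flicked the larger box's left wheel three clicks and its right wheel two with the closed fingertip, checking a picture after each click.

- **Final pictures:** the scene and top views taken after backing the arm away both show the right fields. Compared with the starting pictures, around the box and its neighbours the only differences were on the wheels, so the box, glue stick, eraser, clock and mouse had not visibly moved.
- **Force and time:** no move onto or across a wheel hit its stop, 5 N coming down and 14 N in the drag. The last pictures were at 23.5 s of the 64 s allowed.
- **One disagreement:** the wrist picture suggested the fingertip was about 19.5 mm ahead of the TCP instead of the stated 25 mm. A light touch on the desk (about 6 N) gave 25 mm, so I used that.

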